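Complete the terminal kit: lay in the T bracket, press the post cap home

TASK

Complete the terminal-post kit in the beige tray. First lay the loose T-shaped steel bracket flat in the empty T-shaped compartment, its crossbar in the wide end, setting it down rather than dropping it. Then take the larger of the two grey caps, push it mouth down onto the terminal post until its catches click, keep pressing until its rim is fully home on the post's flange, and finish still gripping or pressing it there with the soft seal squeezed flat; leave everything else on the bench and in the tray where it is.

Things in the scene. Friction and masses are not known exactly. Their poses are not given: they have to be found in the camera images.
- tray: Fixed beige moulded-pulp kit tray, 174 mm (x) by 264 mm (y), walls 12 mm and floor 4 mm above the bench; origin under its centre, z up. It has two T-shaped compartments, lying opposite ways round: the outer one at y = +84 mm is empty, the one at y = +8 mm is filled. The terminal post stands in the bay at y = -82 mm.
- slot (a point): The empty compartment: point on its floor (4 mm above the bench) where the bracket's grip point belongs; +x points to the wide end, where the crossbar goes. It is 4 mm larger than the bracket on every side; walls 8 mm above its floor. The leg walls are cut away from x = -25 to +25 mm so that fingers can go down to the floor beside the leg.
- bracket_center (a point): Loose flat T-shaped steel bracket, 5 mm thick, about 150 g, lying on the bench. The point is its grip point: on the leg's centreline, half-way through the thickness, near the centre of mass. +x points along the leg to the crossbar, z up. Leg 26 mm wide, from x = -70 to +33 mm; crossbar from x = +33 to +58 mm, 56 mm wide in y.
- bracket_head (a point): Centre of the loose bracket's crossbar, 45.5 mm along +x from bracket_center, half-way through the thickness.
- cap_center (a point): The larger grey cap, standing mouth down on the bench: hollow, 41 mm diameter, 52 mm high, about 50 g. The point is its centre, 26 mm above its rim; z up. Mouth 32 mm wide. Home on the post, its rim rests on the flange, cap_center 26 mm above post_seat. The flange is wider than the cap, so finger ends must stay above the rim.
- post_seat (a point): Terminal post, fixed in the tray: centre of the top of its round grey flange (60 mm diameter, top 12 mm above the bench); z up along the post. On it stand a grey collar (28 mm diameter, 24 mm high, then tapered), a brass nut and a brass stud; the tip is 45 mm above this point.
- catch0 (a joint): One of four rounded sprung catches that bulge 4 mm from the collar, 12 mm above the flange. 0 = out, grows to 0.001 or more as the cap's lip presses it in. The lip meets them with the rim 17 mm above the flange; passing them takes about 8 to 13 N, then the force drops (the click) and they draw the cap down until its rim is some 3 mm above the flange, on the seal.
- gasket (a joint): Soft black seal ring round the collar's foot, 3 mm proud of the flange. 0 = free, 0.003 = squeezed flat. It resists with 2 N at first, rising to 11 N when flat with the cap's rim home on the rigid flange. If the pressing stops, it lifts the clicked cap again by 2 mm or more.
- small_cap: Bystander: smaller grey cap, 27 mm diameter, 34 mm high, standing near the larger one. Origin under its centre.
- gland: Bystander: white plastic cable gland, 32 mm diameter, 40 mm high, standing near the caps. Origin under its centre.
- spare: Bystander: second T bracket, already lying in the tray's other T compartment. Origin on the underside at its grip point.
- breaker1: Bystander: white two-module circuit breaker, 85 x 36 x 77 mm, lying on its back on the bench, long side along its x. Origin under its centre.
- breaker2: Bystander: white one-module circuit breaker, 85 x 18 x 77 mm, lying on its back on the bench, long side along its x. Origin under its centre.
- screwdriver: Bystander: screwdriver lying on the bench beyond the tray.
- carton: Bystander: small cardboard carton, 85 x 100 x 60 mm. Origin under its centre.
There are look-alikes about, which are no part of the job. Leave any blue or yellow look-alike of the part that bears bracket_center alone.

How it is judged:
By the outcome, as a careful person would: the job done as asked, in the order asked, and still so for the second after the job is handed in, while the arm keeps its last pose, push and grip.
It also fails if it takes over 53 s, if anything falls off the work surface, if the arm or the gripper's body presses on something with over 40 N, if the wrist force passes 120 N, or if a joint passes its speed limit or range.

ROBOT

A 7-joint arm with a two-finger parallel gripper is mounted at the origin on the work surface. World frame = base frame: x ahead of the robot, y to its left, z up, the work surface at z = 0. Lengths are in m, angles in degrees, forces in N, time in s.
With the tool pointing down it reaches from about 0.4 to 0.875 m from the base axis. Payload 4.4 kg.
Tool frame: the origin (TCP) lies midway between the tips of the shut fingers; the grasp point (between the pads) lies 19 mm behind it; z points along the fingers, y is the direction in which the jaws open and shut (so a half turn about z gives the same grasp; the last joint's range is limited). The gripper opens to 85 mm and grips with 20 to 120 N. Pads are 22 mm wide; open, the fingers measure 114 mm over their backs; the gripper's body (76 mm by 85 mm) begins 54 mm behind the grasp point. The pads swing forward as they close: fully open they stand 13 mm farther back than shut.
Start: joints at [72.777, 36.005, 2.206, 86.941, -1.547, 57.084, -1.146], TCP at [0.151, -0.632, 0.231] pointing down, gripper open.
Joint ranges: [-175.42, 175.42], [-21.48, 121.26], [-71.46, 75.88], [10.55, 141.38], [-63.04, 243.04], [13.31, 113.54], [-168.57, 168.57]. Speed limits (degrees/s): [147.25, 147.25, 180, 180, 180, 180, 180].

INTERFACE

Orientations are given as a 3x3 rotation matrix whose columns are the frame's x, y, z axes.
In Python, from station import ctrl gives the robot as it stands. The module is installed in compiled form; this text tells all that it offers. Calls block until the motion is done:
- ctrl.reach(position, orientation): joint-space move of the TCP to a pose.
- ctrl.line_to(position, v=0.15, orientation=None): straight line of the TCP; orientation=None keeps the orientation; v is the mean speed in m/s.
- ctrl.movej(angles): joint-space move.
- ctrl.ungrasp() and ctrl.clamp(effort=None): open the fingers fully, or close them until they stop; effort is the grip in N (None keeps the last).
- ctrl.dwell(seconds).
- ctrl.ik(position, orientation): joint angles nearest the present ones, or None.
- ctrl.snapshot(name): name is "scene" or "top" or "wrist"; returns a dict with "img" (400x640x3 uint8, red, green, blue), "camera_matrix" (3x3 intrinsics, pixels), "rvec" (rotation vector, rad) and "tvec" (3), from world to camera coordinates, as OpenCV has them. Camera axes: x right, y down, z forward; pixel columns grow to the right and rows downward; lengths in m; the calibration is good to about 2 mm. A picture is of the moment at which its call begins. There is no depth.
A pose or a line that the arm cannot do raises ctrl.PlanningError and nothing moves.
- ctrl.close_job(): hands the job in, once; it reports no verdict.
Readings, each from a call of its own:
- ctrl.get_t(): time.
- ctrl.get_joint_positions(): joint angles.
- ctrl.get_joint_velocities(): joint speeds.
- ctrl.get_tau(): joint torques, N m.
- ctrl.get_ee_pos(): TCP position.
- ctrl.get_ee_rot(): TCP orientation.
- ctrl.get_ft_force(): force on the tool from outside, world axes, zero at the start.
- ctrl.get_moment(): the same for the moment, N m.
- ctrl.get_opening(): opening from 0.0 (shut) to 1.0 (fully open).
Only numpy, scipy, OpenCV 4.12 (cv2) and the standard library are available. Lean on these libraries where they do the work, as an engineer would, in place of code of your own. Each camera call takes 0.05 s, during which the arm holds its last target. There are 200 camera calls.

## Working session

There is one attempt and no reset: what is moved stays moved. The work goes in short steps, each a Python script; the robot and the scene stay as the last script left them, time stands still between calls to the robot, and variables do not carry over. Pictures are saved under pics/ and viewed, about 8 in all and at most 12, crops included, and the job is handed in when it is done.

```bash
mkdir -p pics; ls; cat > h.py <<'E'
import numpy as np, cv2
from station import ctrl
def snap(name, fn=None):
    s=ctrl.snapshot(name)
    if fn: cv2.imwrite(f'pics/{fn}.png', s['img'][:,:,::-1]); np.savez(f'pics/{fn}.npz', **s)
    return s
def ray(s,uv):
    R=cv2.Rodrigues(np.array(s['rvec'],float))[0]; t=np.array(s['tvec'],float).reshape(3)
    d=R.T@np.linalg.inv(s['camera_matrix'])@np.array([uv[0],uv[1],1.]); return -R.T@t, d/np.linalg.norm(d)
def onplane(s,uv,z):
    o,d=ray(s,uv); return o+d*(z-o[2])/d[2]
def proj(s,P):
    return cv2.projectPoints(np.array(P,float).reshape(-1,3),np.array(s['rvec'],float),np.array(s['tvec'],float),np.array(s['camera_matrix'],float),None)[0].reshape(-1,2)
def down(yaw):  # tool y axis at yaw (deg) in world xy, z down
    a=np.radians(yaw); y=np.array([np.cos(a),np.sin(a),0]); z=np.array([0,0,-1.]); return np.column_stack([np.cross(y,z),y,z])
E
python3 - <<'E'
from h import *
for n in ("scene","top"):
    s=snap(n,n+"1"); print(n,ray(s,(320,200)),s['camera_matrix'][0,0])
print(ctrl.get_t(),ctrl.get_ee_rot(),ctrl.get_ft_force())
E
```

```text
pics
scene (array([ 1.48228018, -0.15254597,  0.76235229]), array([-0.7976872 ,  0.20775415, -0.56615665])) 510.06418218629744
top (array([0.39479952, 0.08710956, 1.22977865]), array([ 9.74029015e-02,  9.52503946e-04, -9.95244577e-01])) 395.61869865284035
0.1 [[ 9.72567875e-01  2.32618866e-01 -4.38024742e-04]
 [ 2.32619273e-01 -9.72566514e-01  1.62756512e-03]
 [-4.74058448e-05 -1.68481055e-03 -9.99998580e-01]] [-0.486847    0.16237036 -0.24160018]
```

View pics/top1.png

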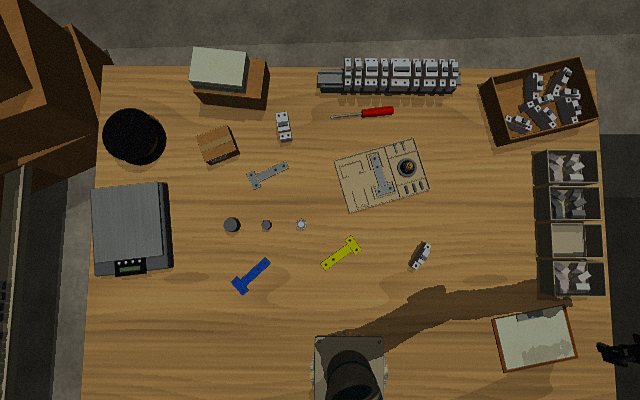

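View pics/scene1.png

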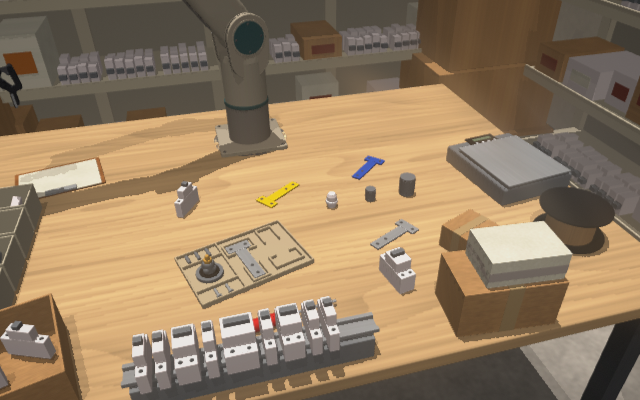

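The top view shows the loose bracket at about (268,175), the large cap at (232,225), the tray centre at (382,175) with its empty compartment on the left around (352,187), and the post at (407,167). The scene view agrees. Next I'll get coarse positions and move the wrist camera in close.

```bash
python3 - <<'E'
from h import *
s=dict(np.load('pics/top1.npz'))
for n,uv,z in [('br',(268,175),.005),('brL',(252,182),.005),('brR',(287,166),.005),('cap',(232,225),.052),('tray',(382,175),.012),('post',(407,167),.03),('slot',(352,185),.004),('sm',(266,225),.034)]:
    print(n,onplane(s,uv,z).round(3))
im=s['img'][140:250,215:450,::-1]; cv2.imwrite('pics/c1.png',cv2.resize(im,None,fx=3.4,fy=3.4,interpolation=cv2.INTER_CUBIC))
b=onplane(s,(268,175),.005)
ctrl.reach([b[0]-.03,b[1],.30],down(-90+0))
w=snap('wrist','w1'); print(ctrl.get_t(),ray(w,(320,200)),w['camera_matrix'][0,0],ctrl.get_joint_positions())
E
```

```text
br [0.592 0.252 0.005]
brL [0.57  0.301 0.005]
brR [0.621 0.193 0.005]
cap [0.434 0.349 0.052]
tray [ 0.594 -0.104  0.012]
post [ 0.616 -0.179  0.03 ]
slot [ 0.563 -0.011  0.004]
sm [0.435 0.251 0.034]
3.5583 (array([0.63406647, 0.25120596, 0.443143  ]), array([-0.26426451,  0.00509163, -0.9644368 ])) 306.57280611117744 [  -9.72553861   31.49713244  -27.86614601   87.00182515   15.60306273
   65.39394982 -130.7005591 ]
```

View pics/w1.png

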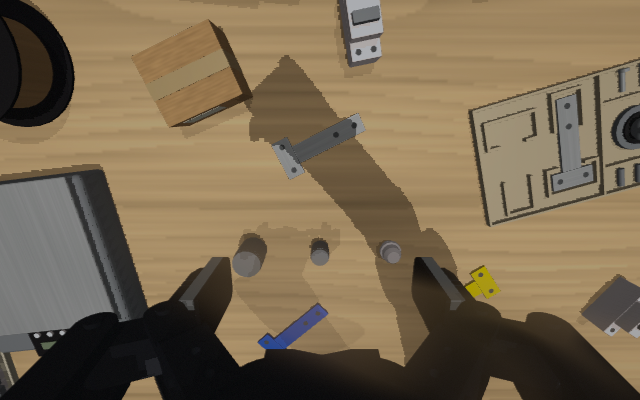

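View pics/c1.png

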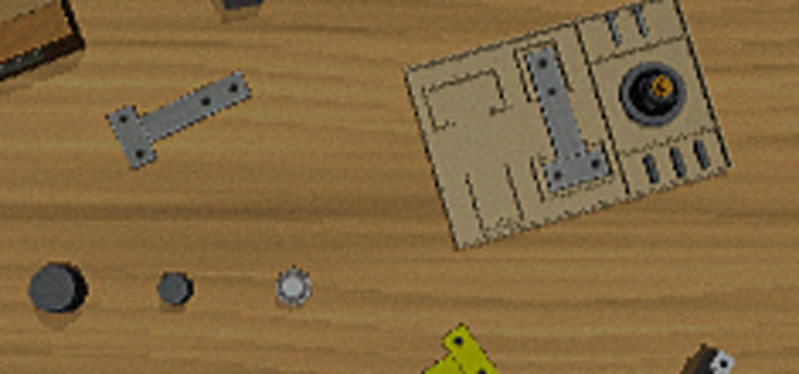

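The wrist view shows the bracket clearly, with its crossbar at (288,158) and leg end at (362,124). The large cap is at (250,255). The tray is partly in view on the right, with the empty T at (515,160) and its wide end up, away from the robot. Next I'll measure the bracket from this view and take closer looks at the tray.

```bash
cat >> h.py <<'E'
def grey(s,smax=60,vmin=0,vmax=255):
    h=cv2.cvtColor(s['img'],cv2.COLOR_RGB2HSV); return ((h[...,1]<smax)&(h[...,2]>=vmin)&(h[...,2]<=vmax)).astype(np.uint8)*255
def contours_near(m,uv,r=60,amin=50):
    cs=cv2.findContours(m,cv2.RETR_LIST,cv2.CHAIN_APPROX_NONE)[0]; out=[]
    for c in cs:
        a=cv2.contourArea(c)
        if a<amin: continue
        mo=cv2.moments(c); p=np.array([mo['m10'],mo['m01']])/mo['m00']
        if np.linalg.norm(p-uv)<r: out.append((a,p,c))
    return sorted(out,key=lambda t:-t[0])
def tfit(s,c,z):
    """T bracket pose from its filled contour: pixels -> plane z; leg midline gives axis, far end gives x."""
    m=np.zeros(s['img'].shape[:2],np.uint8); cv2.drawContours(m,[c],-1,255,-1)
    ys,xs=np.nonzero(m); P=np.array([onplane(s,(x,y),z)[:2] for x,y in zip(xs,ys)])
    C=P.mean(0); d=np.linalg.svd(P-C,full_matrices=False)[2][0]
    for _ in range(4):
        n=np.array([-d[1],d[0]]); u=(P-C)@d; v=(P-C)@n
        wide=lambda q: np.ptp(v[q]) 
        if wide(u>u.max()-.02)<wide(u<u.min()+.02): d=-d; continue
        a,b=u.min()+.012,u.max()-.036; bins=np.linspace(a,b,12); cu=[];cv=[];w=[]
        for i in range(11):
            q=(u>=bins[i])&(u<bins[i+1])
            cu.append(u[q].mean()); cv.append((v[q].max()+v[q].min())/2); w.append(np.ptp(v[q]))
        k,b0=np.polyfit(cu,cv,1); C=C+n*b0; d=d+k*n; d/=np.linalg.norm(d)
    u=(P-C)@d; e0,e1=C+d*u.min(),C+d*u.max()
    g=(e0+e1)/2+d*.006   # grip pt: -70..58 -> middle at -6
    return g,np.degrees(np.arctan2(d[1],d[0])),np.ptp(u),np.median(w)
E
python3 - <<'E'
from h import *
s=dict(np.load('pics/w1.npz'))
for sm in (50,70,90):
    for a,p,c in contours_near(grey(s,sm),(320,145),30,300)[:2]: print(sm,a,p,tfit(s,c,.005))
s=dict(np.load('pics/top1.npz'))
for sm in (50,70):
    for a,p,c in contours_near(grey(s,sm),(268,175),15,80)[:2]: print('top',sm,a,p,tfit(s,c,.005))
s=dict(np.load('pics/w1.npz')); print(s['img'][150,320],s['img'][120,300],s['img'][162,290],s['img'][255,250],s['img'][300,400])
ctrl.line_to([.555,-.03,.26],.25); snap('wrist','w2')
ctrl.line_to([.575,-.17,.26],.25); snap('wrist','w3'); print(ctrl.get_t())
a=cv2.imread('pics/w2.png'); b=cv2.imread('pics/w3.png'); cv2.imwrite('pics/c2.png',np.vstack([a[:300],b[:300]]))
E
```

```text
50 1959.0 [315.21448018 144.36727922] (array([0.59553539, 0.25831854]), np.float64(116.34430556467404), np.float64(0.1276944723018487), np.float64(0.025562143001405142))
70 2005.5 [315.09839608 144.41344636] (array([0.59566072, 0.25840026]), np.float64(116.21550623563019), np.float64(0.12824655118066333), np.float64(0.025812873614743326))
90 2069.5 [314.9886446  144.30530724] (array([0.59639365, 0.25756721]), np.float64(-64.02081850398967), np.float64(0.1534739602462314), np.float64(0.0265062940980859))
top 50 340.0 [265.38823529 174.0745098 ] (array([0.59684011, 0.256533  ]), np.float64(116.03339782140375), np.float64(0.126738648485112), np.float64(0.02402136414981139))
top 70 351.0 [265.25973409 174.22269706] (array([0.59671767, 0.25690091]), np.float64(115.31024581647738), np.float64(0.1274025146186483), np.float64(0.024194854787724367))
[82 83 82] [117  97  68] [138 139 139] [106  99  93] [112  92  65]
5.6667
```

View pics/c2.png

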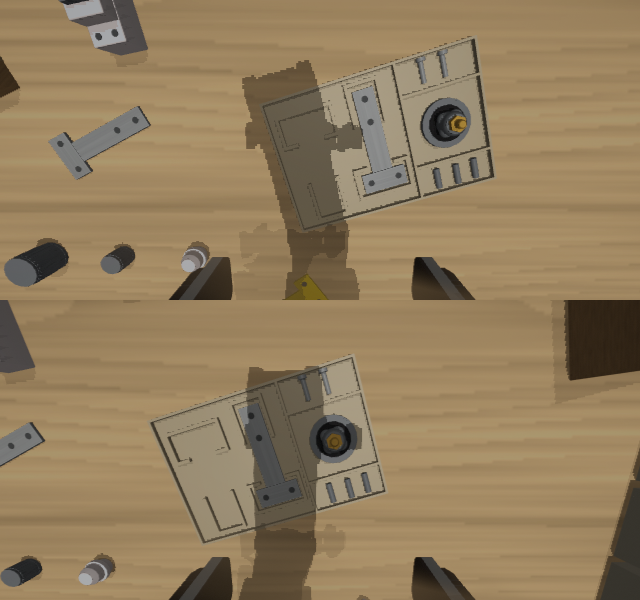

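w2 and w3 show the whole tray, with the empty T on the left (w3 about (205,165)), its wide end up, and the flange at (333,138) in w3. The tray corners in w3 are about (150,122), (355,54), (385,190) and (204,242).

```bash
python3 - <<'E'
from h import *
from scipy.optimize import least_squares
W={n:dict(np.load(f'pics/{n}.npz')) for n in('w2','w3')}
h=cv2.cvtColor(W['w3']['img'],cv2.COLOR_RGB2HSV)
for p in [(215,180),(170,125),(120,180),(350,110),(400,150),(300,40)]: print(p,h[p[1],p[0]])
for n,uv in [('w2',(380,133)),('w3',(270,150))]:
    s=W[n]; hh=cv2.cvtColor(cv2.GaussianBlur(s['img'],(3,3),0),cv2.COLOR_RGB2HSV)
    for t in (85,95,105):
        m=(hh[...,1]<t).astype(np.uint8)*255
        m=cv2.morphologyEx(m,cv2.MORPH_CLOSE,np.ones((7,7)))
        m=cv2.morphologyEx(m,cv2.MORPH_OPEN,np.ones((9,9)))
        for a,p,c in contours_near(m,uv,40,5000)[:1]:
            P=np.array([onplane(s,q,.012)[:2] for q in c[:,0]],np.float32)
            P*=1000; r=cv2.minAreaRect(P); print(n,t,a,r)
    # flange: grey ellipse contour
    fu=(446,122) if n=='w2' else (333,138)
    for sm in (35,50):
        for a,p,c in contours_near(grey(s,sm),fu,12,300)[:2]:
            c=cv2.convexHull(c)
            P=np.array([onplane(s,q,.012)[:2] for q in c[:,0]],np.float32)*1000
            print(n,'fl',sm,a,p.round(1),cv2.minEnclosingCircle(P), cv2.fitEllipse(P))
s=W['w2']
for a,p,c in contours_near(grey(s,60),(100,140),25,300)[:1]: print('br w2',tfit(s,c,.005))
for n,uv in (('w2',(376,130)),('w3',(262,155))):
  for a,p,c in contours_near(grey(W[n],45),uv,25,500)[:1]: print('spare',n,tfit(W[n],c,.009))
E
```

```text
(215, 180) [ 20  62 156]
(170, 125) [ 21  63 153]
(120, 180) [ 18 100 165]
(350, 110) [ 19  55 168]
(400, 150) [ 18  99 162]
(300, 40) [ 18 101 162]
w2 85 29744.0 ((594.97021484375, -102.71481323242188), (175.07614135742188, 264.7395935058594), 16.691225051879883)
w2 95 30206.5 ((595.1245727539062, -103.654541015625), (177.0974884033203, 268.18792724609375), 16.65167236328125)
w2 fl 35 1878.5 [445.7 122.3] ((618.66796875, -179.95272827148438), 30.521163940429688) ((618.4046630859375, -180.07501220703125), (59.21141052246094, 60.861328125), 178.84104919433594)
w2 fl 50 1901.0 [445.7 122.3] ((618.4189453125, -179.86685180664062), 30.733613967895508) ((618.5468139648438, -180.12677001953125), (59.76283645629883, 61.31739807128906), 173.00575256347656)
w3 85 28552.5 ((595.0704956054688, -102.18582153320312), (175.046875, 265.6224670410156), 16.65717315673828)
w3 95 29053.5 ((595.2056274414062, -103.38543701171875), (176.82533264160156, 270.8627014160156), 16.705406188964844)
w3 fl 35 1739.0 [333.  138.3] ((618.60546875, -180.37295532226562), 29.768949508666992) ((618.6529541015625, -180.4244384765625), (59.1546630859375, 59.23203659057617), 36.40229415893555)
w3 fl 50 1768.5 [333.  138.3] ((618.5581665039062, -180.34849548339844), 30.08461570739746) ((618.6046142578125, -180.35940551757812), (59.658103942871094, 59.71870040893555), 171.1026153564453)
br w2 (array([0.5959837 , 0.25771153]), np.float64(116.14425660523868), np.float64(0.12927003095826997), np.float64(0.025850565888489586))
spare w2 (array([ 0.59096946, -0.096034  ]), np.float64(-162.99314863847104), np.float64(0.12825600530192524), np.float64(0.02610612092080422))
spare w3 (array([ 0.59123294, -0.09600482]), np.float64(-162.8317336718976), np.float64(0.12810299565841904), np.float64(0.02641249919430584))
```

```bash
python3 - <<'E'
from h import *
s=dict(np.load('pics/w3.npz')); a=np.radians(16.7); R=np.array([[np.cos(a),-np.sin(a)],[np.sin(a),np.cos(a)]])
# rectified view of tray's left part at wall-top plane: up=+x tray, left=+y tray, 3 px/mm; x 95..-95, y 135..35
c=[(95,135),(95,35),(-95,35),(-95,135)]
P=[list(np.array([.595,-.1026])+R@(np.array(q)/1000))+[.012] for q in c]
src=proj(s,P).astype(np.float32); dst=np.float32([(0,0),(300,0),(300,570),(0,570)])
im=cv2.warpPerspective(s['img'],cv2.getPerspectiveTransform(src,dst),(300,570),flags=cv2.INTER_CUBIC)
cv2.imwrite('pics/c3.png',im[:,:,::-1])
E
```

```text
(no output)
```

View pics/c3.png

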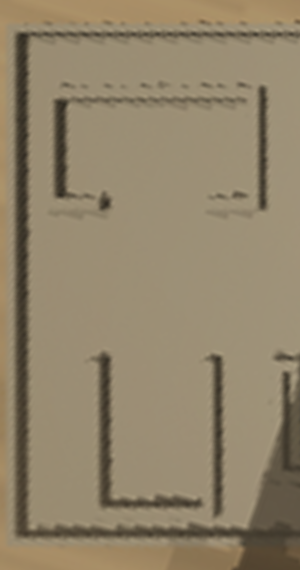

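The compartment edges match the text: wide-end wall at tray x≈+62, leg-end wall at −74, leg walls about y=84±17. So the slot is at tray (0, 84), which is world (0.571,−0.022), yaw 16.7°. Now the grasp.

```bash
python3 - <<'E'
from h import *
for y in (26.2,-153.8):
  q=ctrl.ik([.5958,.258,.10],down(y)); print(y,None if q is None else np.round(q,1))
for y in (-73.3,106.7):
  q=ctrl.ik([.5709,-.0217,.10],down(y)); print(y,None if q is None else np.round(q,1))
E
```

```text
26.2 [ -0.8  52.1 -45.6  92.5  43.7  54.7 -35.6]
-153.8 [ -39.2   46.9   23.2   93.8  -24.3   44.4 -158.8]
-73.3 [ 14.7  41.5 -24.2 105.9  26.1  38.2 -98.2]
106.7 [ 34.2  53.9 -60.9 105.3  56.6  57.7  55.2]
```

```bash
python3 - <<'E'
from h import *
ctrl.reach([.5958,.258,.10],down(26.2))
ctrl.line_to([.5958,.258,.002],.12); print('down',ctrl.get_ee_pos(),ctrl.get_ft_force())
ctrl.clamp(50); print('op',ctrl.get_opening(),ctrl.get_ee_pos(),ctrl.get_ft_force())
ctrl.line_to([.5958,.258,.09],.1); print('up',ctrl.get_opening(),ctrl.get_ft_force())
w=snap('wrist','w4'); print(ctrl.get_t())
E
```

```text
down [0.59631003 0.25852721 0.00274916] [ 0.72244953 -0.9202949   0.10281881]
op 0.2756977076030492 [0.59605483 0.25805844 0.00256147] [-0.56572475 -1.47237747  4.64131445]
up 0.2695674071988411 [-0.33050015  0.15835617 -0.85847143]
10.0
```

View pics/w4.png

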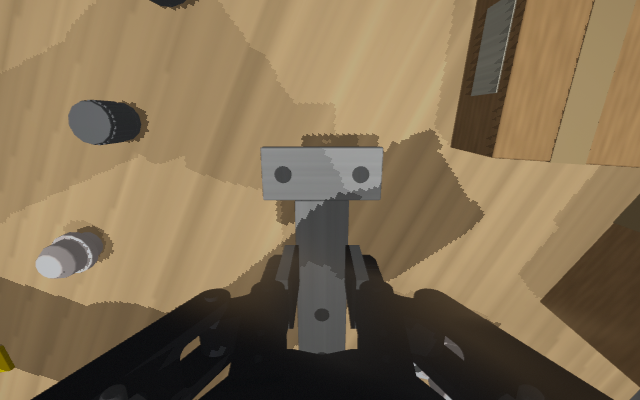

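Bracket held level: far crossbar edge at (262–383,147), near edge at row 200. I'll check the offset in hand, then place it.

```bash
python3 - <<'E'
from h import *
w=dict(np.load('pics/w4.npz')); p=ctrl.get_ee_pos(); R=ctrl.get_ee_rot(); ztop=p[2]+.003
for uv in [(262,148),(382,147.5),(263,200),(382,200)]:
    print((R.T@(onplane(w,uv,ztop)-p)).round(4))
print(p)
import sys
S=np.array([.5709,-.0217]); 
ctrl.reach([*S,.10],down(-73.3)); print(ctrl.get_ee_pos(),ctrl.get_ft_force(),ctrl.get_opening())
snap('wrist','w5'); print(ctrl.get_t())
E
```

```text
[ 0.0582 -0.0269 -0.003 ]
[ 0.0583  0.0274 -0.0031]
[ 0.0337 -0.0278 -0.003 ]
[ 0.0337  0.0288 -0.0031]
[0.59533638 0.25754722 0.08913881]
[ 0.57128326 -0.01979745  0.09993228] [ 0.11541776  0.85153296 -1.46206331] 0.2699492570150115
11.1333
```

View pics/w5.png

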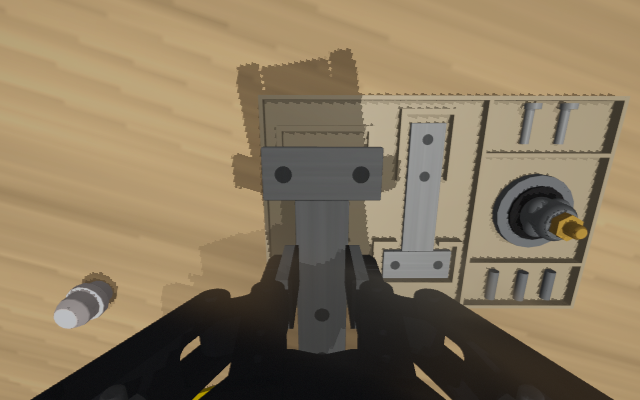

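The bracket sits within 0.5 mm of nominal in the hand, and the compartment lies under it. Lowering.

```bash
python3 - <<'E'
from h import *
S=[.5709,-.0217]
ctrl.line_to([*S,.025],.08); ctrl.dwell(.2); print(ctrl.get_ee_pos(),ctrl.get_ft_force())
z=.025
for z in (.014,.010,.008,.007,.006,.005):
    ctrl.line_to([*S,z],.03); ctrl.dwell(.1); f=ctrl.get_ft_force(); print(z,ctrl.get_ee_pos().round(4),f.round(1))
    if f[2]>3: break
print(ctrl.get_opening()); snap('wrist','w6'); print(ctrl.get_t())
E
```

```text
[ 0.57127271 -0.02175361  0.02551954] [-0.10920939  0.00300405 -0.94847592]
0.014 [ 0.5709 -0.0216  0.014 ] [ 0.3 -0.1 -1. ]
0.01 [ 0.5709 -0.0217  0.01  ] [-1.2 -0.4 -0.9]
0.008 [ 0.5709 -0.0217  0.008 ] [-0.4 -1.1 -1.2]
0.007 [ 0.5709 -0.0217  0.007 ] [ 0.6 -0.5 -0.9]
0.006 [ 0.5711 -0.0217  0.0066] [-2.2  0.1  5.5]
0.27306956703263924
14.525
```

View pics/w6.png

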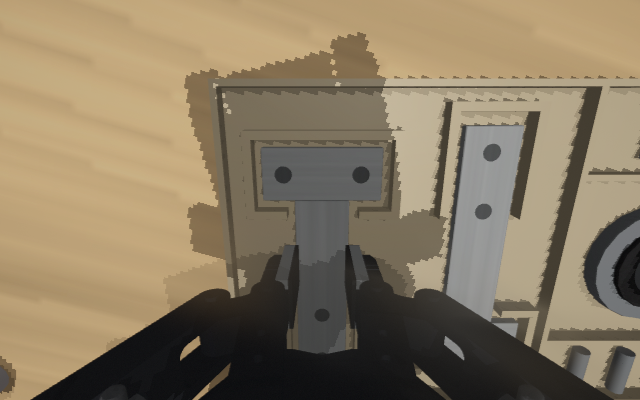

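The bracket is in its compartment and contact came at the expected height (TCP z 6.6 mm). I'll release it and then look at the cap.

```bash
python3 - <<'E'
from h import *
S=[.5709,-.0217]
ctrl.line_to([*S,.0067],.03); ctrl.ungrasp(); print(ctrl.get_ft_force().round(1),ctrl.get_opening())
ctrl.line_to([*S,.13],.15); snap('wrist','w7')
s=dict(np.load('pics/w7.npz'))
for a,p,c in contours_near(grey(s,45),(320,200),70,700)[:3]: print(a,p,tfit(s,c,.009))
ctrl.reach([.42,.30,.22],down(-73.3)); snap('wrist','w8'); print(ctrl.get_t())
a=cv2.imread('pics/w7.png'); b=cv2.imread('pics/w8.png'); cv2.imwrite('pics/c4.png',np.vstack([a[:300],b[:300]]))
for xy in ([.434,.349],[.6186,-.1803]):
  for y in (16.7,-40,-73.3,-90,-120,106):
    q=ctrl.ik([*xy,.12],down(y)); print(xy,y,None if q is None else np.round(q,0))
E
```

```text
[ 1.  -1.1 -0.3] 0.9970729945473986
4860.0 [321.66028807 187.27157064] (array([ 0.57150462, -0.02086625]), np.float64(16.543492886203435), np.float64(0.1271285369822137), np.float64(0.025249287084362963))
17.85
[0.434, 0.349] 16.7 [-13.  44. -46. 107.  43.  48. -65.]
[0.434, 0.349] -40 [ -21.   40.  -32.  107.   31.   41. -111.]
[0.434, 0.349] -73.3 [ -26.   39.  -24.  107.   24.   39. -138.]
[0.434, 0.349] -90 [ -29.   38.  -20.  108.   20.   38. -151.]
[0.434, 0.349] -120 [ -43.   37.    2.  108.   -2.   35. -159.]
[0.434, 0.349] 106 [ -4.  55. -68. 107.  59.  62.  11.]
[0.6186, -0.1803] 16.7 [ 40.  51. -48.  93.  43.  57.  -6.]
[0.6186, -0.1803] -40 [ 33.  46. -33.  93.  31.  50. -52.]
[0.6186, -0.1803] -73.3 [ 28.  45. -24.  93.  23.  47. -79.]
[0.6186, -0.1803] -90 [ 26.  44. -20.  93.  19.  46. -93.]
[0.6186, -0.1803] -120 [  22.   43.  -13.   93.   13.   45. -117.]
[0.6186, -0.1803] 106 [ 48.  60. -68.  92.  59.  70.  73.]
```

View pics/c4.png

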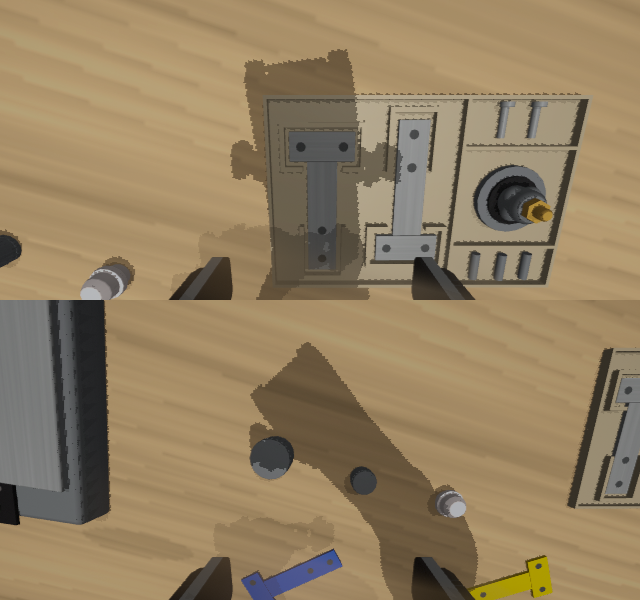

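w7 shows the bracket lying flat in its compartment, fitted within 1 mm. w8 shows the large cap at (271,157), nearly from above.

```bash
python3 - <<'E'
from h import *
for n,uv in (('w8',(271,157)),('w1',(250,255))):
    s=dict(np.load(f'pics/{n}.npz')); cam=ray(s,(0,0))[0]
    for sm in (45,60):
      for a,p,c in contours_near(grey(s,sm),uv,15,300)[:1]:
        P=np.array([onplane(s,q,.052)[:2] for q in cv2.convexHull(c)[:,0]])
        d=P.mean(0)-cam[:2]; d/=np.linalg.norm(d); nn=np.array([-d[1],d[0]])
        u=(P-cam[:2])@d; v=(P-cam[:2])@nn
        ctr=cam[:2]+d*(u.max()-.0205)+nn*(v.max()+v.min())/2
        print(n,sm,a,p.round(1),ctr.round(4),'width',np.ptp(v).round(4),'len',np.ptp(u).round(4),(cv2.minEnclosingCircle(P.astype(np.float32))),'cam',cam.round(3))
E
```

```text
w8 45 1377.0 [271.5 157. ] [0.434  0.3575] width 0.04 len 0.0467 ((0.43641525506973267, 0.35597705841064453), 0.023459937423467636) cam [0.489 0.32  0.363]
w8 60 1392.5 [271.5 157.1] [0.4341 0.3577] width 0.0407 len 0.0467 ((0.43641525506973267, 0.35597705841064453), 0.023459937423467636) cam [0.489 0.32  0.363]
w1 45 517.0 [245.9 263.7] [0.4348 0.3571] width 0.0387 len 0.0386 ((0.4342465102672577, 0.35786697268486023), 0.020014388486742973) cam [0.634 0.251 0.443]
w1 60 546.5 [245.9 263.6] [0.4344 0.3577] width 0.0394 len 0.0405 ((0.4342817962169647, 0.35735657811164856), 0.020860178396105766) cam [0.634 0.251 0.443]
```

```bash
python3 - <<'E'
from h import *
C=[.434,.3577]; R=down(-73.3)
ctrl.reach([*C,.10],R); ctrl.line_to([*C,.012],.12); ctrl.dwell(.2); print(ctrl.get_ee_pos(),ctrl.get_ft_force().round(1))
ctrl.clamp(90); print(ctrl.get_opening(),ctrl.get_ee_pos(),ctrl.get_ft_force().round(1))
ctrl.line_to([*C,.13],.2); ctrl.dwell(.2); print(ctrl.get_opening(),ctrl.get_ee_pos(),ctrl.get_ft_force().round(1))
snap('wrist','w9'); P=[.6186,-.1803]
ctrl.reach([*P,.13],R); ctrl.dwell(.2);print(ctrl.get_ee_pos(),ctrl.get_ft_force().round(1)); snap('scene','s2'); snap('wrist','w10'); print(ctrl.get_t())
a=cv2.imread('pics/w10.png'); b=cv2.imread('pics/s2.png')[170:370,120:440]; cv2.imwrite('pics/c5.png',np.vstack([a[:,:],cv2.resize(b,(320,200))[:, :].repeat(1,0) if 0 else np.hstack([b,cv2.imread('pics/w9.png')[100:300,160:480]])]))
E
```

```text
[0.43442834 0.35802086 0.01275734] [ 0.9 -1.1  0.3]
0.46293125959167186 [0.43411389 0.35780906 0.01245645] [-0.  -0.7  6.3]
0.4616626962699689 [0.43328585 0.35709336 0.12858032] [-0.8 -0.5  0.6]
[ 0.61884295 -0.17914449  0.13009013] [ 0.8 -0.4 -0.9]
23.3667
```

View pics/c5.png

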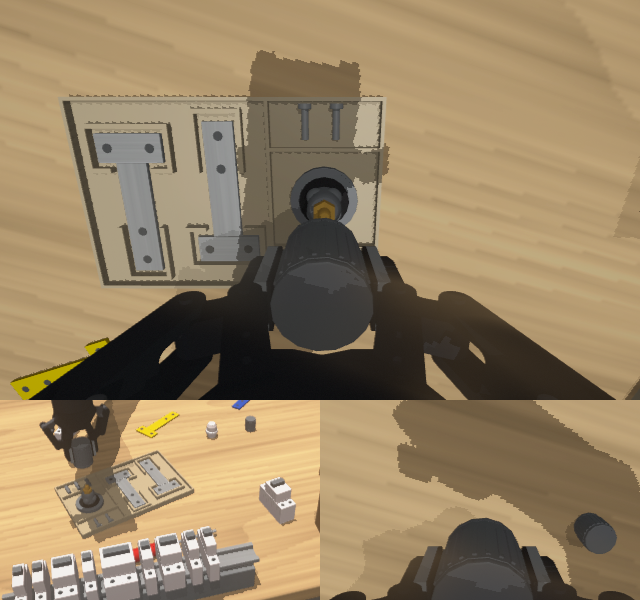

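The cap is gripped upright, its top disc centred near (322,303) in w10, with the post and bracket both visible and undisturbed. I'll check the in-hand offset, then lower it with force monitoring.

```bash
python3 - <<'E'
from h import *
w=dict(np.load('pics/w10.npz')); p=ctrl.get_ee_pos(); R=ctrl.get_ee_rot(); zt=p[2]-.0124+.052
for uv in [(322,303),(271,302),(373,302),(322,350),(322,258)]: print(uv,(R.T@(onplane(w,uv,zt)-p)).round(4))
P=[.6186,-.1803]
ctrl.line_to([*P,.075],.1); ctrl.dwell(.2); print(ctrl.get_ee_pos().round(4),ctrl.get_ft_force().round(1))
for z in (.062,.052,.046,.0425):
    ctrl.line_to([*P,z],.05); ctrl.dwell(.1); f=ctrl.get_ft_force(); print(z,ctrl.get_ee_pos().round(4),f.round(1),ctrl.get_moment().round(2))
    if np.linalg.norm(f)>8: break
print(ctrl.get_t(),ctrl.get_opening())
E
```

```text
(322, 303) [ 0.0018 -0.0008 -0.0396]
(271, 302) [ 0.0023 -0.0206 -0.0396]
(373, 302) [ 0.0023  0.019  -0.0396]
(322, 350) [-0.0203 -0.0008 -0.0396]
(322, 258) [ 0.021  -0.0008 -0.0396]
[ 0.6192 -0.1804  0.0758] [-0.1  0.2 -0. ]
0.062 [ 0.6187 -0.1802  0.0619] [ 0.2 -0.3 -0.7] [-0.    0.01  0.04]
0.052 [ 0.6186 -0.1802  0.0519] [ 0.4 -0.1 -0.6] [ 0.03  0.02 -0.  ]
0.046 [ 0.6186 -0.1803  0.0459] [-0.2 -0.6 -1.2] [-0.04 -0.03  0.01]
0.0425 [ 0.6186 -0.1803  0.0425] [-0.5  0.6 -0.1] [ 0.06  0.07 -0.01]
25.9417 0.45388483396009893
```

Centred, and over the collar with no side force. Now pressing through the catches.

```bash
python3 - <<'E'
from h import *
P=[.6186,-.1803]
for z in (.041,.0395,.038,.0365,.035,.0335,.032,.0305,.029,.0275,.026,.025,.024,.023):
    ctrl.line_to([*P,z],.04); ctrl.dwell(.05); f=ctrl.get_ft_force(); print(z,ctrl.get_ee_pos().round(4),f.round(1),round(float(ctrl.get_opening()),4))
    if f[2]>20: break
print(ctrl.get_t()); snap('scene','s3')
E
```

```text
0.041 [ 0.6188 -0.1806  0.0412] [ 0.4 -0.8 -0.2] 0.4602
0.0395 [ 0.6191 -0.1809  0.04  ] [ 0.5 -2.1  4.2] 0.4573
0.038 [ 0.6193 -0.1809  0.0388] [ 0.3 -2.1  6.4] 0.457
0.0365 [ 0.6193 -0.181   0.0371] [ 0.2 -2.9  6. ] 0.4589
0.035 [ 0.6189 -0.1808  0.0348] [ 1.8 -2.4  1. ] 0.4614
0.0335 [ 0.619  -0.1808  0.0335] [ 2.8 -4.7  1.9] 0.4565
0.032 [ 0.6187 -0.1807  0.0314] [ 3.9 -4.1 -2.3] 0.4593
0.0305 [ 0.6186 -0.1806  0.0295] [ 4.  -4.6 -5.3] 0.4619
0.029 [ 0.6181 -0.1804  0.0278] [ 2.6 -4.1 -4.7] 0.4594
0.0275 [ 0.6182 -0.1802  0.027 ] [ 2.7 -3.2 -3.2] 0.4579
0.026 [ 0.6182 -0.1802  0.0263] [-0.3 -3.4  4. ] 0.4578
0.025 [ 0.6183 -0.1802  0.0256] [-0.6 -3.4  7.1] 0.4549
0.024 [ 0.6183 -0.1802  0.0249] [-1.9 -2.  10.2] 0.4615
0.023 [ 0.6183 -0.1802  0.0245] [-4.2 -2.9 13. ] 0.4612
30.1417
```

It clicked (force rose to 6.4 N, fell, then pulled down) and the seal is compressing. I'll press on to the hard stop.

```bash
python3 - <<'E'
from h import *
P=[.6186,-.1803]
for z in (.022,.021,.020,.019):
    ctrl.line_to([*P,z],.04); ctrl.dwell(.15); f=ctrl.get_ft_force(); print(z,ctrl.get_ee_pos().round(5),f.round(1),round(float(ctrl.get_opening()),4))
    if f[2]>28: break
ctrl.dwell(.8); print(ctrl.get_ee_pos().round(5),ctrl.get_ft_force().round(1)); s=snap('scene','s3'); snap('wrist','w11'); print(ctrl.get_t())
p=proj(s,[[.6186,-.1803,.03]])[0].astype(int); print(p)
c=s['img'][p[1]-50:p[1]+50,p[0]-50:p[0]+50,::-1]; c=cv2.resize(c,(400,400),interpolation=cv2.INTER_CUBIC)
cv2.imwrite('pics/c6.png',np.hstack([c,cv2.resize(cv2.imread('pics/w11.png'),(400,250))[:, :].copy() if 0 else cv2.imread('pics/w11.png')[:, 40:440]]))
E
```

```text
0.022 [ 0.61826 -0.18024  0.02442] [-5.1 -2.6 19.1] 0.4614
0.021 [ 0.61828 -0.1802   0.0244 ] [-7.4 -1.8 25.9] 0.459
0.02 [ 0.61829 -0.18022  0.02436] [-10.   -1.3  32.9] 0.4606
[ 0.6183  -0.18022  0.02435] [-9.5 -2.  32.1]
32.2917
[207 264]
```

View pics/c6.png

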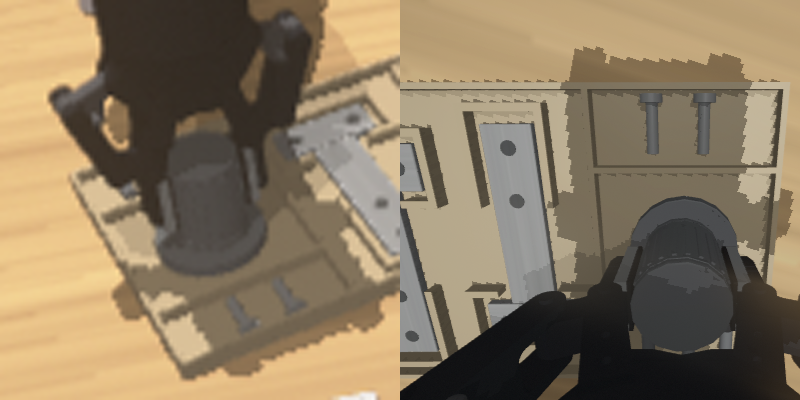

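The hard stop is confirmed: force rises from 13 to 33 N with z fixed at 24.4 mm, against the predicted 24.3. I'll ease to about 25 N and hand in.

```bash
python3 - <<'E'
from h import *
ctrl.line_to([.6186,-.1803,.0212],.02); ctrl.dwell(.3); print(ctrl.get_ee_pos().round(5),ctrl.get_ft_force().round(1),ctrl.get_opening())
s=dict(np.load('pics/w11.npz')); 
t=snap('top','t2')
for a,p,c in contours_near(grey(t,60),(352,185),20,80)[:2]: print(a,p)
print(ctrl.get_t()); ctrl.close_job()
E
```

```text
[ 0.61829 -0.18022  0.02441] [-6.9 -2.6 24.6] 0.4623917858834608
371.5 [355.31852849 180.84836249]
32.8917
the job is handed in; nothing more can be done
```

The job is handed in at 32.9 s: the bracket is in its compartment and the larger cap is clicked home on the post, still gripped and pressed down.

- **Bracket:** I set it down in the empty T compartment with its crossbar in the wide end, touching down gently at about 6 N. A wrist image after release showed it flat, within about 1 mm of the target position and 0.2° of the target angle.
- **Cap:** The push peaked at about 6.4 N in my readings, then dropped as the catches drew the cap down. That peak is below the stated 8 to 13 N, probably because I only sampled between steps.
- **Seal:** Pressing harder took the force from 13 to 33 N while the tool height barely changed, staying at 24.4 mm against 24.3 mm predicted for the rim on the flange. I eased to about 25 N and left it gripped. The catch and seal joints cannot be read directly, so the click and the flat seal are inferred from force, height and images.
- **Other checks:** There was a steady sideways force of about 7 N at the end. In the views I checked, nothing else looked moved. The final top image was only checked for the grey bracket in its compartment, not for every bystander.

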